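# Bring a connector into the inspection bay and hold its sprung guard at the mark

## Robot

A 6-joint arm with a two-finger parallel gripper is mounted at the origin on the work surface. World frame = base frame: x ahead of the robot, y to its left, z up, the work surface at z = 0. Lengths are in m, angles in rad, forces in N, time in s.
With the tool pointing down it reaches from about 0.35 to 0.975 m from the base axis. Payload 4.9 kg.
Tool frame: the origin (TCP) lies on the centre line of the jaws, within the pads' length; the fingertips stand manip.tcp_to_tips ahead of it and the grasp point (between the pads) lies 11 mm behind it (manip.tcp_to_tips is the distance from the TCP to the fingertips, in m); x points along the fingers, y is the direction in which the jaws open and shut, and the axes are right-handed (so a half turn about x gives the same grasp; the last joint's range is limited). The gripper opens to 85 mm and grips with 20 to 120 N. Pads are 22 mm wide; open, the fingers measure 114 mm over their backs; the gripper's body (76 mm by 85 mm) begins 54 mm behind the grasp point. The pads swing forward as they close: fully open they stand 13 mm farther back than shut.
Start: joints at [-1.237, 0.053, 1.613, -0, 1.476, -0.119], TCP at [0.273, -0.562, 0.239] pointing down, gripper open.
Joint ranges: [-3.01, 3.01], [-1.01, 2.22], [0.06, 2.58], [-1.02, 4.17], [0.09, 2.62], [-3.14, 3.14]. Speed limits (rad/s): [2.57, 2.57, 3.14, 3.14, 3.14, 3.14].

## Interface

Orientations are given as a unit quaternion [w, x, y, z].
In Python, from plant import status, imaging, workorder, manip gives the robot as it stands.
- The arm moves only by the tool carry_out, never from a script. Its argument "moves" is one flat list of numbers, 5 for each row, row after row: the opening, from 0 (shut) to 1 (fully open), then the shift along the tool's x, y, z in cm, then the turn about the tool's x in rad. In form: [claw, tx, ty, tz, twist, claw, tx, ty, tz, twist, ...]. A call has 1 to 12 rows; each row is the pose to reach, as a shift and turn from the pose commanded when the call began, along the tool's axes at that moment; what a row does not reach only later rows make up. A row lasts 1/12 s, in which the tool goes at most 41.7 mm and 7.16 degrees, less where a joint would pass 70% of its speed; a pose out of reach is approached as far as the arm can. A call with a gripper value outside its range is refused whole. The fingers move at their own pace and stop on an object; the grip force is fixed at half the most. Time passes only in rows, so rows that repeat a pose let the fingers close. It gives the time, the measured TCP pose, the force and the opening at its end, in the units of the state.
- status.state(): the state, without advancing time (a new reading comes with each control period).
- imaging.grab_frame(name): name is "scene" or "top" or "wrist"; returns the picture (400x640x3 uint8, red, green, blue); there is no depth.
- imaging.camera_info(name): a dict with "K" (3x3 intrinsics, pixels), "R" (3x3) and "t" (3): a world point X has camera coordinates R X + t. Camera axes: x right, y down, z forward; pixel columns grow to the right and rows downward; lengths in m; the calibration is good to about 2 mm. A picture is of the moment at which its call begins: read the wrist's pose just before it. camera_info takes no time and is no camera call; for the wrist camera it gives the pose at the moment of the call.
- workorder.job_done(): hands the job in, once; it reports no verdict.
The state is a dict: "time": time; "joint_pos": joint angles; "joint_vel": joint speeds; "joint_efforts": joint torques, N m; "tool_pos": TCP position; "tool_rot": TCP orientation; "contact_force": force on the tool from outside, world axes, zero at the start; "ft_torque": the same for the moment, N m; "gripper_width": opening from 0.0 (shut) to 1.0 (fully open).
Only numpy, scipy, OpenCV 4.12 (cv2) and the standard library are available. Lean on these libraries where they do the work, as an engineer would, in place of code of your own. Each camera call takes 0.05 s, during which the arm holds its last target.

## Task

Slide the carriage with the clamped connector along its rails until it is fully home against the red stop under the shut green guard, then lift the sprung guard by its yellow bar until the bar is in line with the orange ball of the set pointer, and finish still holding it there so that a colleague can inspect the terminals. The guard springs shut if let go, so the program ends while you hold it. Do not shift the pointer or the other things on the bench.

Things in the scene. Friction and masses are not known exactly. Their poses are not given: they have to be found in the camera images.
- fixture: inspection fixture, fixed to the bench: a dark steel base plate 220 mm (its x) by 480 mm (its y, from -220 to +260 mm), 12 mm thick, with two rails along y, a red stop block at y = -135 mm and, at y = -80 mm, the bay with the green guard. Origin on the bench surface; x points away from the robot at yaw 0, z up. It differs in place and yaw from start to start
- carriage (a joint): position of the carriage along the fixture's -y direction, in m: 0 at the loading end, 0.160 fully home against the red stop. It starts at the loading end, 0.01 to 0.07. It slides with about 2 N of friction, has no spring and stays where it is left
- carriage_knob (a point): grip point of the carriage's upright black knob with a red band (20 mm diameter, standing from 36 to 86 mm above the bench); the point is on its axis, 69 mm above the bench, axes as the fixture's. The knob is at fixture x = 0, y = 0.23 m - joint value: 70 mm when home, 75 mm clear of the guard's edge. Nothing stands near it
- guard (a joint): angle of the green-framed clear guard (150 mm wide along y, 170 mm from hinge to front edge) in rad: 0 shut and level, growing as its front (robot-side) edge rises; up to 1.2. The hinge axis runs along the fixture's y at fixture x = 85 mm, 74 mm above the bench. Spring and weight (about 0.3 kg, varies) pull it shut: about 3.5 N at the bar when shut, 5 to 7 N at the mark along its arc (7 to 14 N if pushed straight up)
- guard_bar (a point): middle of the yellow grip bar of the guard: round, 14 mm diameter, 100 mm long, along the fixture's y at fixture y = -80 mm, on two posts at its ends. When shut the bar is 155 mm from the hinge axis towards the robot (fixture x = -70 mm) and 45 mm above it, i.e. 119 mm above the bench, with 41 mm from the guard's top face to the bar's axis; it travels with the guard about the hinge axis. Axes turn with the guard: its x lies in the guard's plane square to the hinge
- mark (a joint): angle in rad to which the orange pointer is set, 0.45 to 0.85, counted exactly as the guard's angle: the guard is at the mark when both joints read the same. The pointer stays put by friction
- mark_ball (a point): centre of the orange ball (22 mm diameter) at the pointer's end. The pointer turns about the same hinge axis beside the guard at fixture y = -185 mm, and its ball is as far from the hinge as the bar: the bar points straight at the ball when the guard is at the mark. Axes turn with the pointer, as the guard's do
- spare_a: loose beige terminal connector, 50 x 36 x 18 mm, lying in front of the fixture (robot's side); origin under its centre
- spare_b: second loose beige terminal connector, 50 x 36 x 18 mm, in front of the fixture; origin under its centre
- collar: brass ring, 44 mm across, 14 mm high, lying behind the fixture; origin under its centre
- driver: red-handled screwdriver lying on the bench at the right; origin at the underside of its middle
- oiler: white plastic bottle with red cap, 44 mm across, 110 mm high, standing at the left; origin under its centre
- red_bin: red open bin of connectors, 160 x 120 x 70 mm, at the left; origin under its centre
- pin_tray: steel tray of pins, 140 x 100 x 30 mm, at the right; origin under its centre

How it is judged:
By the outcome, as a careful person would: the job done as asked, in the order asked, and still so for the second after the job is handed in, while the arm keeps its last pose, push and grip.
It also fails if it takes over 58 s, if anything falls off the work surface, if the arm or the gripper's body presses on something with over 40 N, if the wrist force passes 120 N, or if a joint passes its speed limit or range.

## Working session

There is one attempt and no reset: what is moved stays moved. The work goes in short steps, Python scripts to look and compute and a tool call to move; the robot and the scene stay as the last step left them, time stands still between calls to the robot, and variables do not carry over. Pictures are saved under pics/ and viewed, and the job is handed in when it is done.

Besides the shell and the picture viewer there is one more tool, called after "Call:" by a JSON object that holds its "method" and its "body", one argument or row to a line. carry_out: Moves the arm, as the interface text tells. Its arguments: {"type":"object","properties":{"moves":{"type":"array","items":{"type":"number"}}},"required":["moves"]}

```bash
ls; mkdir -p pics; python3 - <<'E'
from plant import status, imaging, workorder, manip
import cv2
print(status.state()); print(manip.tcp_to_tips, [x for x in dir(manip) if x[0]!='_'])
for n in ("scene","top"):
    f=imaging.grab_frame(n); cv2.imwrite(f"pics/{n}0.png",f[:,:,::-1]); c=imaging.camera_info(n); print(n,c)
E
```

```text
pics
{'time': 0.0, 'joint_pos': array([-1.23701114e+00,  5.33537605e-02,  1.61429736e+00,  2.27893181e-05,
        1.47601354e+00, -1.18972174e-01]), 'joint_vel': array([ 0.00066461,  0.00067938, -0.00067901, -0.00182151,  0.00020728,
        0.00108679]), 'joint_efforts': array([-1.09820874e-03, -3.93682158e+01, -3.70177495e+01, -2.22439189e-04,
        6.98784730e-03,  2.48194596e-05]), 'tool_pos': array([ 0.27322418, -0.56143577,  0.23806292]), 'tool_rot': array([-0.15798013, -0.68899461, -0.15943854,  0.68913573]), 'contact_force': array([ 0.23672546, -0.05717973,  0.49656062]), 'ft_torque': array([ 0.00614859,  0.02037364, -0.0264523 ]), 'gripper_width': 1.000091927513643}
0.008 ['IKError', 'tcp_to_tips']
scene {'K': array([[378.32404699,   0.        , 322.52475379],
       [  0.        , 378.32404699, 191.9676026 ],
       [  0.        ,   0.        ,   1.        ]]), 'R': array([[-0.4003654 ,  0.9163169 ,  0.00841906],
       [ 0.60008079,  0.26911407, -0.75331313],
       [-0.69253924, -0.29654839, -0.65760813]]), 't': array([ 0.22099374, -0.2243501 ,  1.61017333])}
top {'K': array([[460.18014098,   0.        , 319.17151019],
       [  0.        , 460.18014098, 198.45039187],
       [  0.        ,   0.        ,   1.        ]]), 'R': array([[ 0.02079754, -0.99972717,  0.01063223],
       [-0.98527237, -0.02229983, -0.16953195],
       [ 0.16972279, -0.0069498 , -0.98546734]]), 't': array([-0.03725874,  0.54966936,  1.27513271])}
```

View pics/scene0.png

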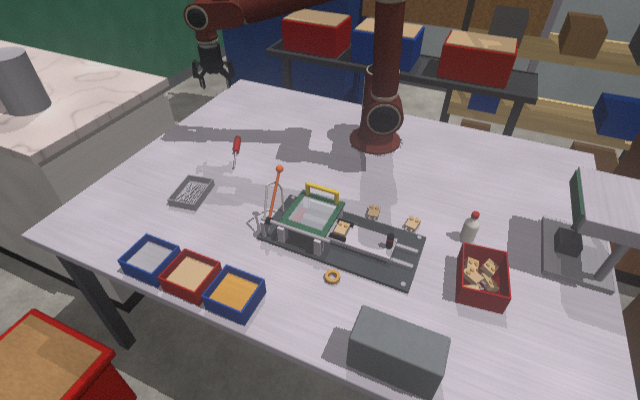

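View pics/top0.png

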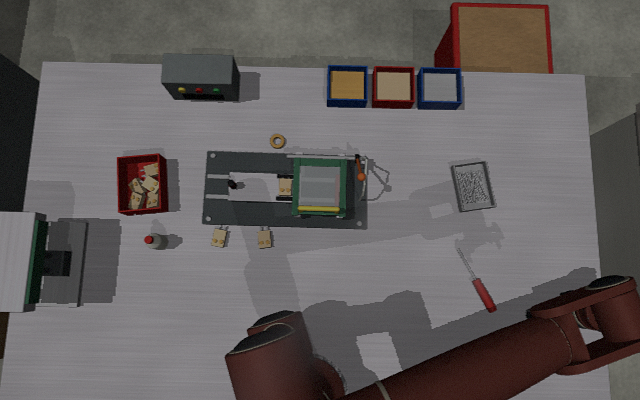

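The top view shows the fixture plate at about (202–367, 151–230), the knob at (232,184), the bar at (319,209) and the ball at (361,177). The scene view shows the knob at (390,240), the bar at (322,190) and the ball at (280,169).

```bash
cat > h.py <<'E'
import numpy as np, cv2
from plant import status, imaging
def ray(c,p):
    K,R,t=c['K'],c['R'],c['t']; d=R.T@np.linalg.inv(K)@np.array([p[0],p[1],1.]); return -R.T@t,d/np.linalg.norm(d)
def plane(c,p,z):
    o,d=ray(c,p); return o+d*(z-o[2])/d[2]
def tri(c1,p1,c2,p2):
    P=[c['K']@np.c_[c['R'],c['t']] for c in (c1,c2)]
    X=cv2.triangulatePoints(P[0],P[1],np.array(p1,float).reshape(2,1),np.array(p2,float).reshape(2,1)).ravel(); return X[:3]/X[3]
def proj(c,X):
    q=c['K']@(c['R']@np.asarray(X)+c['t']); return q[:2]/q[2]
def mask(f,lo,hi,roi):
    h=cv2.cvtColor(f,cv2.COLOR_RGB2HSV); m=cv2.inRange(h,np.array(lo),np.array(hi)); z=np.zeros_like(m); x0,y0,x1,y1=roi; z[y0:y1,x0:x1]=m[y0:y1,x0:x1]; return z
def blobs(m,amin=6):
    n,l,s,c=cv2.connectedComponentsWithStats(m); return [(s[i,4],c[i].round(1).tolist(),s[i,:4].tolist()) for i in range(1,n) if s[i,4]>=amin]
E
python3 - <<'E'
from h import *
for n,roi,cr in (("top",(195,140,400,235),(195,140,385,235)),("scene",(250,150,440,300),(250,155,430,295))):
    f=cv2.imread(f"pics/{n}0.png")[:,:,::-1].copy()
    print(n,'yellow',blobs(mask(f,(22,120,80),(34,255,255),roi)))
    print('orange',blobs(mask(f,(5,150,100),(14,255,255),roi)))
    print('red',blobs(mask(f,(0,120,50),(4,255,255),roi)|mask(f,(172,120,50),(180,255,255),roi)))
    m=mask(f,(22,120,80),(34,255,255),roi); print(cv2.minAreaRect(cv2.findNonZero(m)))
    x0,y0,x1,y1=cr; cv2.imwrite(f"pics/{n}0c.png",cv2.resize(f[y0:y1,x0:x1,::-1],None,fx=4,fy=4,interpolation=cv2.INTER_CUBIC))
E
```

```text
top yellow [(np.int32(194), [318.1, 208.1], [298, 206, 42, 6])]
orange [(np.int32(40), [360.8, 176.1], [358, 173, 7, 7])]
red []
((318.4814147949219, 208.1317901611328), (41.070472717285156, 4.762646198272705), 1.6846843957901)
scene yellow [(np.int32(124), [324.4, 189.6], [306, 183, 33, 21])]
orange [(np.int32(21), [279.5, 167.6], [277, 166, 6, 5]), (np.int32(74), [273.7, 194.9], [269, 173, 10, 44])]
red []
((322.57330322265625, 190.27676391601562), (36.17733383178711, 11.241368293762207), 25.769329071044922)
```

View pics/top0c.png

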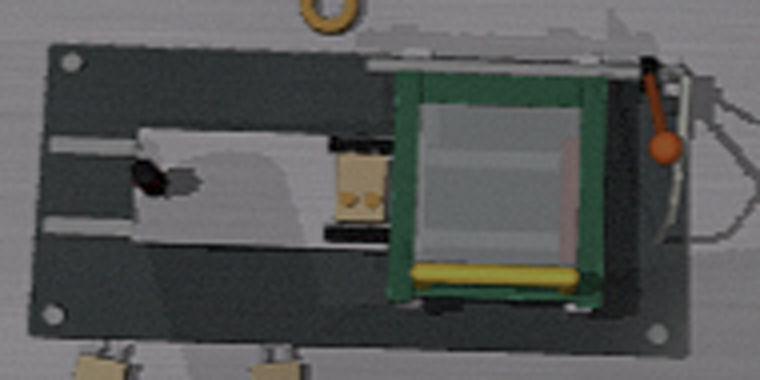

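View pics/scene0c.png

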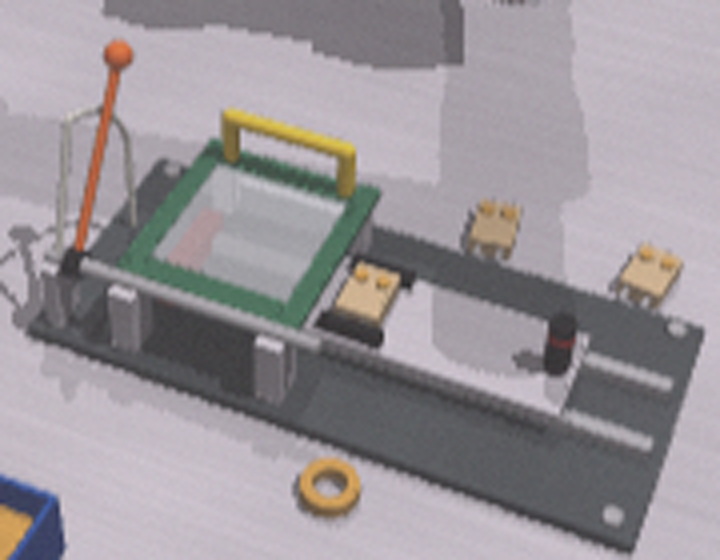

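```bash
python3 - <<'E'
from h import *
from scipy.optimize import least_squares
T=imaging.camera_info("top");S=imaging.camera_info("scene")
tc=lambda x,y:np.array([(x+.5)/4-.5+195,(y+.5)/4-.5+140]); sc=lambda x,y:np.array([(x+.5)/4-.5+250,(y+.5)/4-.5+155])
# (cam, pixel, fixture pt)
obs=[(T,tc(30,334),(-.11,.26,.012)),(T,tc(51,45),(.11,.26,.012)),(T,tc(688,356),(-.11,-.22,.012)),
 (T,tc(412,271),(-.07,-.03,.119)),(T,tc(578,277),(-.07,-.13,.119)),
 (S,sc(704,331),(-.11,.26,.012)),(S,sc(632,549),(.11,.26,.012)),(S,sc(28,330),(.11,-.22,.012)),(S,sc(161,159),(-.11,-.22,.012)),
 (S,sc(227,114),(-.07,-.13,.119)),(S,sc(352,152),(-.07,-.03,.119))]
def X(p,q):
    c,s=np.cos(p[2]),np.sin(p[2]); return np.array([p[0]+c*q[0]-s*q[1],p[1]+s*q[0]+c*q[1],q[2]])
r=least_squares(lambda p:np.concatenate([proj(c,X(p,q))-u for c,u,q in obs]),[.55,0,0],loss='soft_l1')
p=r.x; print('pose',p.round(4)); print(np.array([proj(c,X(p,q))-u for c,u,q in obs]).round(1).tolist())
def inv(p,w):
    c,s=np.cos(p[2]),np.sin(p[2]); d=w[:2]-p[:2]; return np.array([c*d[0]+s*d[1],-s*d[0]+c*d[1],w[2]])
k=tri(T,tc(150,177),S,sc(561,342)); print('knob',k,inv(p,k))
b=tri(T,(360.8,176.1),S,sc(118,53)); f=inv(p,b); print('ball',b,f)
a0=np.arctan2(.045,.155); print('mark',np.arctan2(f[2]-.074,.085-f[0])-a0, np.hypot(f[2]-.074,.085-f[0]),np.hypot(.045,.155))
bar=tri(T,(318.3,208.1),S,sc(289,132));print('bar',bar,X(p,(-.07,-.08,.119)))
np.save('pose.npy',p)
E
```

```text
pose [ 0.5829  0.0561 -0.0117]
[[-1.1, -0.1], [-0.7, -0.8], [-1.2, -0.1], [2.2, -0.1], [-2.3, -0.4], [0.0, -1.2], [-0.1, -0.8], [-0.8, -1.2], [-0.6, -1.0], [0.5, 0.4], [-1.7, -0.4]]
knob [0.58398709 0.22484377 0.06213508] [-0.00092367  0.16879008  0.06213508]
ball [ 0.58139438 -0.12799959  0.21311877] [ 0.0006105  -0.18405947  0.21311877]
mark 0.7429827881457673 0.16271330304060225 0.16140012391568972
bar [ 0.51110432 -0.02233165  0.11950986] [ 0.51200574 -0.02312141  0.119     ]
```

```bash
cat >> h.py <<'E'
from scipy.spatial.transform import Rotation as Ro
p=np.load('pose.npy')
def W(x,y,z):
    c,s=np.cos(p[2]),np.sin(p[2]); return np.array([p[0]+c*x-s*y,p[1]+s*x+c*y,z])
def F(w):
    c,s=np.cos(p[2]),np.sin(p[2]); d=np.asarray(w)[:2]-p[:2]; return np.array([c*d[0]+s*d[1],-s*d[0]+c*d[1],w[2]])
def tool():
    s=status.state(); q=s['tool_rot']; return s,Ro.from_quat([q[1],q[2],q[3],q[0]]).as_matrix()
def go(target):
    s,R=tool(); return (R.T@(np.asarray(target)-s['tool_pos'])*100).round(2)
def twist():
    s,R=tool(); ax=W(1,0,0)-W(0,0,0); out=[]
    for sg in (1,-1):
        v=R.T@(ax*sg); out.append(round(float(np.arctan2(v[2],v[1])),3))
    return out
def rep():
    s,R=tool(); print('t',round(s['time'],2),'fix',F(s['tool_pos']).round(4),'down',R[:,0].round(3),'force',s['contact_force'].round(1),'w',round(s['gripper_width'],3),'tw',twist(),'j6',s['joint_pos'].round(2))
E
python3 - <<'E'
from h import *
rep(); s,R=tool(); print(R.round(3))
print('via', go(W(0,.169,.30)), go(W(0,.169,.14)))
E
```

```text
t 0.1 fix [-0.3024 -0.6211  0.2382] down [-0.001  0.002 -1.   ] force [-0.1 -0.4 -0.6] w 0.996 tw [-1.106, 2.035] j6 [-1.24  0.05  1.61  0.    1.48 -0.12]
[[-0.001  0.437 -0.899]
 [ 0.002 -0.899 -0.437]
 [-1.    -0.002 -0.   ]]
via [ -6.06 -57.1  -62.44] [  9.94 -57.07 -62.43]
```

Call:
{"method": "carry_out", "body": {
  "moves": [1,-4,0,0,0,1,-7,-4,-4,-0.12,1,-7,-7,-7,-0.24,1,-7,-10,-10,-0.36,1,-7,-12.5,-13.5,-0.48,1,-7,-15.2,-16.6,-0.6,1,-7,-18,-19.6,-0.72,1,-7,-20.7,-22.7,-0.84,1,-7,-23.5,-25.7,-0.96,1,-7,-26.2,-28.7,-1.07,1,-7,-29,-31.7,-1.106,1,-7,-31,-34,-1.106]
}}

```text
time: 1.1
tool_pos: [0.4407, -0.1394, 0.309]
tool_rot: [-0.497, -0.503, -0.497, 0.503]
contact_force: [1.0, -0.2, 0.6]
gripper_width: 1.001
```

```bash
python3 - <<'E'
from h import *
rep(); print('via', go(W(0,.169,.25)))
E
```

```text
t 1.1 fix [-0.14   -0.1971  0.309 ] down [-0. -0. -1.] force [ 1.  -0.2  0.6] w 1.001 tw [0.001, -3.141] j6 [-0.47 -0.38  1.88 -0.    1.64 -0.46]
via [  5.9   14.02 -36.6 ]
```

Call:
{"method": "carry_out", "body": {
  "moves": [1,0,1.4,-3.7,0,1,0,2.8,-7.4,0,1,0,4.2,-11,0,1,0,5.6,-14.6,0,1,0,7,-18.3,0,1,0,8.4,-22,0,1,1,9.8,-25.6,0,1,2,11.2,-29.2,0,1,4,12.6,-33,0,1,6,14,-36.6,0,1,6,14,-36.6,0,1,6,14,-36.6,0]
}}

```text
time: 2.1
tool_pos: [0.5839, 0.2244, 0.2456]
tool_rot: [-0.497, -0.5, -0.499, 0.504]
contact_force: [-0.3, -0.7, -0.1]
gripper_width: 1.001
```

```bash
python3 - <<'E'
from h import *
rep(); print('to', go(W(0,.169,.058)))
for n in ("top","wrist"):
    c=imaging.camera_info(n); f=imaging.grab_frame(n); cv2.imwrite(f"pics/{n}1.png",f[:,:,::-1])
    if n=="wrist": print(proj(c,W(0,.169,.069)),proj(c,W(0,.169,.086)))
E
```

```text
t 2.1 fix [-0.0011  0.1683  0.2456] down [-0.006 -0.002 -1.   ] force [-0.3 -0.7 -0.1] w 1.001 tw [0.003, -3.139] j6 [ 0.25  0.05  1.6  -0.    1.49  0.26]
to [18.76  0.22 -0.09]
[320.02332493 174.60255848] [320.13003333 179.29165908]
```

View pics/wrist1.png

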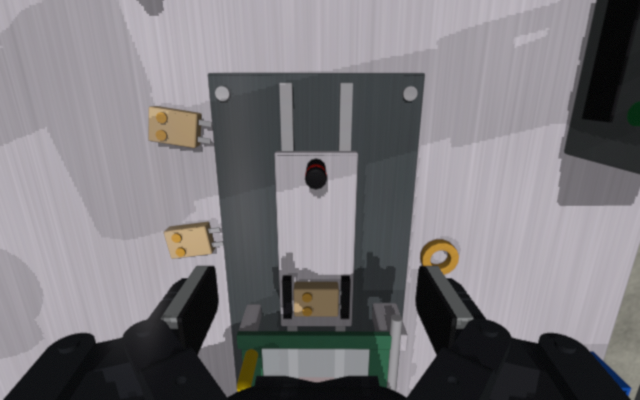

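```bash
python3 - <<'E'
from h import *
c=imaging.camera_info("wrist"); f=cv2.imread("pics/wrist1.png")[:,:,::-1].copy()
print(blobs(mask(f,(0,120,40),(6,255,255),(290,140,340,200))|mask(f,(170,120,40),(180,255,255),(290,140,340,200)),3))
for u,q in (((209,73.5),(-.11,.26,.012)),((424,73.5),(.11,.26,.012)),((316,154),(0,.2,.036))):
    print(proj(c,W(*q)),u,F(plane(c,u,q[2])).round(4))
for z in (.062,.066,.069): print(z,F(plane(c,(316,167),z)).round(4),F(plane(c,(316,180),.086)).round(4))
E
```

```text
[(np.int32(55), [315.4, 166.4], [307, 164, 18, 7])]
[209.75502344  71.91852103] (209, 73.5) [-0.1109  0.2585  0.012 ]
[428.25031471  71.96027383] (424, 73.5) [0.1059 0.2585 0.012 ]
[318.9251799  135.25585555] (316, 154) [-0.0029  0.1812  0.036 ]
0.062 [-0.0028  0.1736  0.062 ] [-0.0028  0.1673  0.086 ]
0.066 [-0.0028  0.1745  0.066 ] [-0.0028  0.1673  0.086 ]
0.069 [-0.0028  0.1752  0.069 ] [-0.0028  0.1673  0.086 ]
```

Call:
{"method": "carry_out", "body": {
  "moves": [1,3,0,0.1,0,1,6,0,0.1,0,1,9,0,0.1,0,1,12,0,0.1,0,1,15,0,0.1,0,1,17,0,0.1,0,1,18.4,0,0.1,0,1,18.4,0,0.1,0,0,18.4,0,0.1,0,0,18.4,0,0.1,0,0,18.4,0,0.1,0,0,18.4,0,0.1,0]
}}

```text
time: 3.2
tool_pos: [0.5864, 0.2221, 0.0675]
tool_rot: [0.498, 0.504, 0.496, -0.502]
contact_force: [1.0, -0.1, -0.1]
gripper_width: 0.452
```

Call:
{"method": "carry_out", "body": {
  "moves": [0,0,0,0,0,0,0,0,0,0,0,0,0,0,0,0,0,0,0,0]
}}

```text
time: 3.53
tool_pos: [0.5828, 0.2222, 0.0667]
tool_rot: [-0.496, -0.501, -0.499, 0.505]
contact_force: [-12.4, -0.9, 11.0]
gripper_width: 0.215
```

```bash
python3 - <<'E'
from h import *
rep()
f=imaging.grab_frame("wrist"); cv2.imwrite("pics/wrist2.png",f[:,:,::-1])
E
```

```text
t 3.53 fix [-0.0021  0.1661  0.0667] down [-0.006 -0.001 -1.   ] force [-12.4  -0.9  11. ] w 0.215 tw [0.0, -3.141] j6 [0.24 0.21 1.74 0.   1.19 0.26]
```

View pics/wrist2.png

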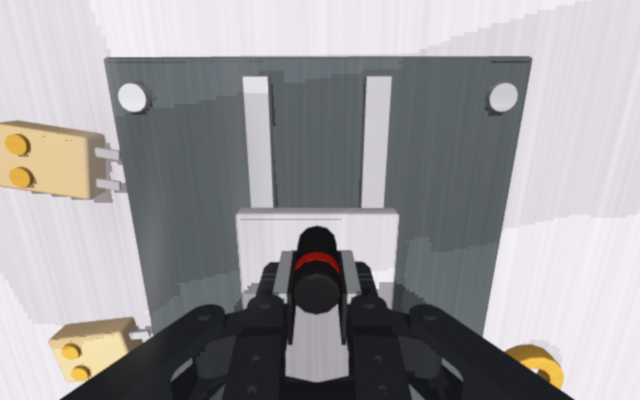

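The knob (316,265) is gripped between the pads. Next is sliding it towards the stop.

Call:
{"method": "carry_out", "body": {
  "moves": [0,-0.2,-0.2,0.5,0,0,-0.3,-0.2,1.5,0,0,-0.3,-0.2,2.5,0,0,-0.3,-0.2,3.5,0,0,-0.3,-0.2,4.5,0,0,-0.3,-0.2,5.5,0,0,-0.3,-0.2,6.5,0,0,-0.3,-0.2,7.4,0,0,-0.3,-0.2,8.2,0,0,-0.3,-0.2,8.7,0,0,-0.3,-0.2,9,0,0,-0.3,-0.2,9,0]
}}

```text
time: 4.58
tool_pos: [0.5816, 0.1304, 0.0669]
tool_rot: [-0.497, -0.503, -0.497, 0.504]
contact_force: [5.5, -1.2, -11.6]
gripper_width: 0.212
```

```bash
python3 - <<'E'
from h import *
rep()
E
```

```text
t 4.58 fix [-0.0022  0.0743  0.0669] down [-0.    -0.001 -1.   ] force [  5.5  -1.2 -11.6] w 0.212 tw [-0.001, 3.14] j6 [ 0.1   0.15  1.81 -0.    1.18  0.11]
```

Call:
{"method": "carry_out", "body": {
  "moves": [0,0.2,0,0.2,0,0,0.2,0,0.4,0,0,0.2,0,0.6,0,0,0.2,0,0.8,0,0,0.2,0,1,0,0,0.2,0,1,0,0,0.2,0,1,0]
}}

```text
time: 5.17
tool_pos: [0.5817, 0.1236, 0.0668]
tool_rot: [0.496, 0.504, 0.498, -0.502]
contact_force: [-0.8, 8.1, -0.6]
gripper_width: 0.213
```

```bash
python3 - <<'E'
from h import *
rep()
E
```

```text
t 5.17 fix [-0.0021  0.0675  0.0668] down [-0.     0.004 -1.   ] force [-0.8  8.1 -0.6] w 0.213 tw [-0.0, 3.141] j6 [0.08 0.15 1.82 0.   1.18 0.09]
```

Call:
{"method": "carry_out", "body": {
  "moves": [0,0,0,0.3,0,0,0,0,0.6,0,0,0,0,0.6,0,0,0,0,0.6,0]
}}

```text
time: 5.5
tool_pos: [0.5817, 0.1235, 0.0669]
tool_rot: [0.493, 0.507, 0.5, -0.499]
contact_force: [0.7, 28.2, -3.5]
gripper_width: 0.213
```

```bash
python3 - <<'E'
from h import *
rep()
for n in ("top","scene"):
    f=imaging.grab_frame(n); x0,y0,x1,y1=(195,140,385,235) if n=="top" else (250,155,430,295)
    cv2.imwrite(f"pics/{n}3.png",f[:,:,::-1]);cv2.imwrite(f"pics/{n}3c.png",cv2.resize(f[y0:y1,x0:x1,::-1],None,fx=4,fy=4,interpolation=cv2.INTER_CUBIC))
E
```

```text
t 5.5 fix [-0.002   0.0674  0.0669] down [ 0.001  0.015 -1.   ] force [ 0.7 28.2 -3.5] w 0.213 tw [-0.001, 3.141] j6 [0.08 0.15 1.82 0.02 1.18 0.08]
```

View pics/scene3c.png

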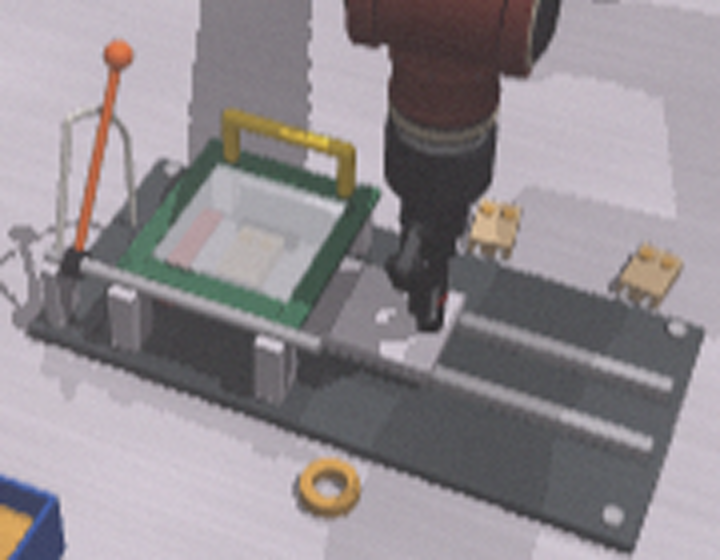

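View pics/top3c.png

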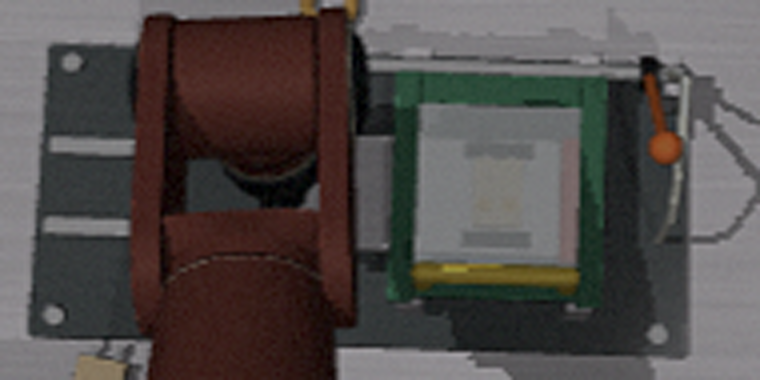

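The force rose to 28 N with no movement and the connector shows through the guard next to the red stop, so the carriage is home. Next I relax, release and rise.

Call:
{"method": "carry_out", "body": {
  "moves": [0,0,0,-0.4,0,0,0,0,-0.8,0,0,0,0,-0.8,0,1,0,0,-0.8,0,1,0,0,-0.8,0,1,0,0,-0.8,0,1,0,0,-0.8,0,1,0,0,-0.8,0,1,-3,0,-0.8,0,1,-7,0,-0.8,0,1,-11,0,-0.8,0,1,-15,0,-0.8,0]
}}

```text
time: 6.6
tool_pos: [0.5815, 0.1235, 0.2177]
tool_rot: [-0.497, -0.503, -0.497, 0.503]
contact_force: [1.1, -0.5, 0.6]
gripper_width: 0.998
```

```bash
python3 - <<'E'
from h import *
p[:]=[.5809,.0537,-.0117]; np.save('pose.npy',p)
rep(); print(go(W(-.07,-.078,.20)))
E
```

```text
t 6.6 fix [-2.000e-04  6.980e-02  2.177e-01] down [-0.001 -0.    -1.   ] force [ 1.1 -0.5  0.6] w 0.998 tw [-0.001, 3.141] j6 [ 0.08 -0.    1.71 -0.    1.44  0.1 ]
[ 1.78 -6.97 14.79]
```

Call:
{"method": "carry_out", "body": {
  "moves": [1,0,-1.5,3,0,1,0,-3,6,0,1,0,-4.5,9,0,1,0,-6,12,0,1,0,-7,14.5,0,1,0,-7,14.5,0,1,0,-7,14.5,0,1,0,-7,14.5,0]
}}

```text
time: 7.27
tool_pos: [0.5103, -0.0203, 0.2165]
tool_rot: [0.497, 0.503, 0.497, -0.503]
contact_force: [-0.8, 1.4, -0.0]
gripper_width: 0.996
```

```bash
python3 - <<'E'
from h import *
rep(); print('to',go(W(-.07,-.078,.108)))
c=imaging.camera_info("wrist"); f=imaging.grab_frame("wrist"); cv2.imwrite("pics/wrist4.png",f[:,:,::-1])
print(blobs(mask(f,(20,120,60),(36,255,255),(0,0,640,400)),20))
print(proj(c,W(-.07,-.03,.119)),proj(c,W(-.07,-.13,.119)),proj(c,W(0,.07,.086)))
E
```

```text
t 7.27 fix [-0.0697 -0.0748  0.2165] down [ 0.001  0.    -1.   ] force [-0.8  1.4 -0. ] w 0.996 tw [-0.001, 3.141] j6 [-0.19 -0.21  1.9   0.    1.45 -0.17]
to [10.85 -0.04  0.32]
[(np.int32(54), [542.6, 17.6], [539, 10, 9, 17]), (np.int32(3118), [316.2, 199.4], [306, 121, 21, 159])]
[319.10969605 141.79830489] [318.86047244 274.07539051] [423.90131368 -15.94329362]
```

View pics/wrist4.png

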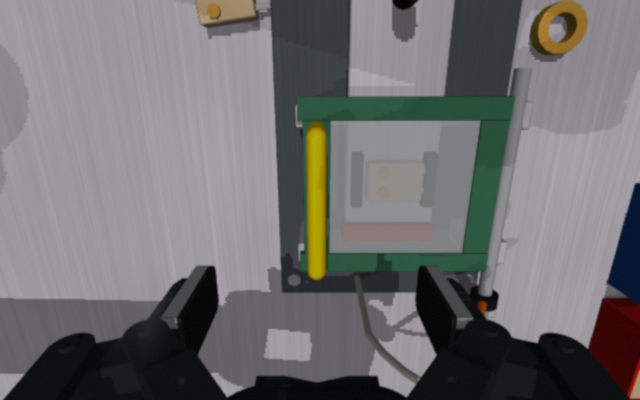

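The bar is seen at column 317, rows 121–280, midway between the fingers, with the guard shut and the connector near the red stop. Next I descend and grip.

Call:
{"method": "carry_out", "body": {
  "moves": [1,3,-0.1,0.3,0,1,6,-0.1,0.3,0,1,8.5,-0.1,0.3,0,1,10.2,-0.1,0.3,0,1,10.6,-0.1,0.3,0,1,10.6,-0.1,0.3,0,0,10.6,-0.1,0.3,0,0,10.6,-0.1,0.3,0,0,10.6,-0.1,0.3,0,0,10.6,-0.1,0.3,0,0,10.6,-0.1,0.3,0,0,10.6,-0.1,0.3,0]
}}

```text
time: 8.32
tool_pos: [0.51, -0.0234, 0.111]
tool_rot: [0.498, 0.504, 0.496, -0.502]
contact_force: [6.4, 0.8, -0.9]
gripper_width: 0.147
```

Call:
{"method": "carry_out", "body": {
  "moves": [0,0,0,0,0,0,0,0,0,0,0,0,0,0,0,0,0,0,0,0]
}}

```text
time: 8.65
tool_pos: [0.51, -0.0234, 0.111]
tool_rot: [0.498, 0.504, 0.496, -0.502]
contact_force: [4.2, -0.1, 2.1]
gripper_width: 0.139
```

```bash
python3 - <<'E'
from h import *
rep()
f=imaging.grab_frame("wrist"); cv2.imwrite("pics/wrist5.png",f[:,:,::-1])
E
```

```text
t 8.65 fix [-0.07   -0.0779  0.111 ] down [ 0.002 -0.    -1.   ] force [ 4.2 -0.1  2.1] w 0.139 tw [-0.0, 3.141] j6 [-0.19 -0.11  1.99  0.    1.25 -0.18]
```

View pics/wrist5.png

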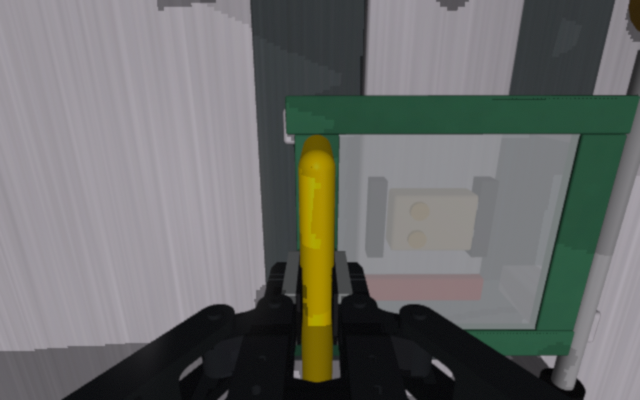

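Gripped at the bar (317,300). Now I lift along the arc with the tool kept vertical.

Call:
{"method": "carry_out", "body": {
  "moves": [0,-0.77,0.22,0,0,0,-1.53,0.53,0,0,0,-2.28,0.84,0,0,0,-2.99,1.2,0,0,0,-3.7,1.59,0,0,0,-4.38,2.02,0,0,0,-5.04,2.48,0,0,0,-5.68,2.98,0,0,0,-6.3,3.5,0,0,0,-6.88,4.06,0,0,0,-6.88,4.06,0,0,0,-6.88,4.06,0,0]
}}

```text
time: 9.7
tool_pos: [0.5474, -0.0237, 0.1799]
tool_rot: [-0.495, -0.501, -0.499, 0.505]
contact_force: [-12.0, -0.5, 1.6]
gripper_width: 0.135
```

```bash
python3 - <<'E'
from h import *
rep()
for n in ("wrist","scene"):
    f=imaging.grab_frame(n); cv2.imwrite(f"pics/{n}6.png",f[:,:,::-1])
cv2.imwrite("pics/scene6c.png",cv2.resize(f[155:295,250:430,::-1],None,fx=4,fy=4,interpolation=cv2.INTER_CUBIC))
E
```

```text
t 9.7 fix [-0.0326 -0.0778  0.1799] down [-0.008  0.    -1.   ] force [-12.   -0.5   1.6] w 0.135 tw [0.0, -3.142] j6 [-0.18 -0.08  1.85 -0.    1.38 -0.17]
```

View pics/scene6c.png

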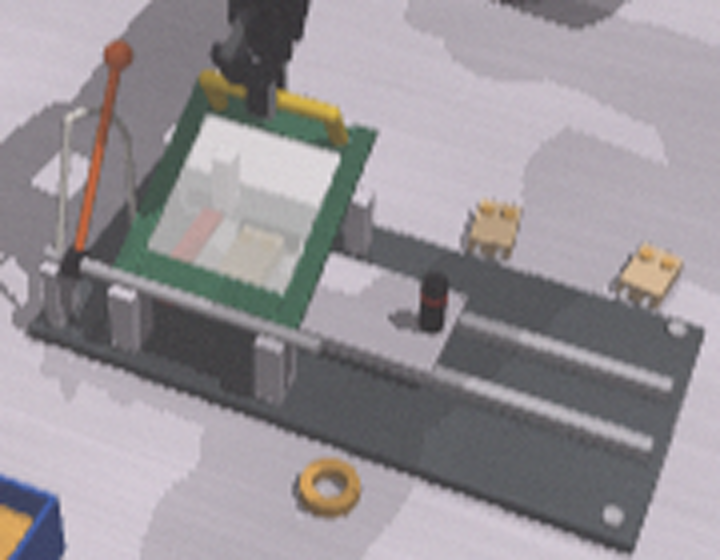

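View pics/wrist6.png

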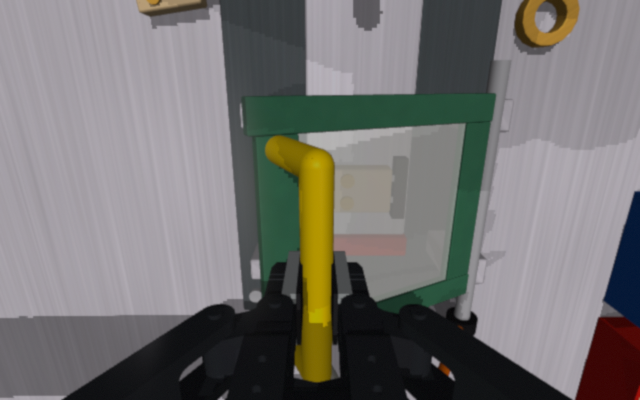

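Call:
{"method": "carry_out", "body": {
  "moves": [0,-0.5,0.4,0,0,0,-1,0.9,0,0,0,-1.4,1.4,0,0,0,-1.8,1.9,0,0,0,-2.0,2.2,0,0,0,-2.0,2.2,0,0,0,-2.0,2.2,0,0]
}}

```text
time: 10.38
tool_pos: [0.5693, -0.0239, 0.2005]
tool_rot: [-0.495, -0.501, -0.499, 0.505]
contact_force: [-12.9, -0.7, 3.9]
gripper_width: 0.136
```

```bash
python3 - <<'E'
from h import *
rep()
for n in ("top","scene"):
    f=imaging.grab_frame(n); cv2.imwrite(f"pics/{n}7.png",f[:,:,::-1])
    x0,y0,x1,y1=(285,150,385,225) if n=="top" else (260,150,360,225)
    cv2.imwrite(f"pics/{n}7c.png",cv2.resize(f[y0:y1,x0:x1,::-1],None,fx=8,fy=8,interpolation=cv2.INTER_CUBIC))
    roi=(x0,y0,x1,y1)
    print(n,blobs(mask(f,(22,120,60),(34,255,255),roi)),blobs(mask(f,(5,150,80),(14,255,255),roi)))
E
```

```text
t 10.38 fix [-0.0107 -0.0778  0.2005] down [-0.008  0.    -1.   ] force [-12.9  -0.7   3.9] w 0.136 tw [-0.0, 3.141] j6 [-0.17 -0.05  1.78 -0.    1.42 -0.16]
top [(np.int32(120), [301.4, 183.6], [297, 177, 15, 17]), (np.int32(24), [333.8, 181.1], [330, 179, 7, 5])] [(np.int32(11), [357.4, 160.8], [356, 159, 3, 5]), (np.int32(42), [361.1, 176.2], [358, 173, 7, 8])]
scene [(np.int32(28), [300.9, 174.1], [297, 172, 11, 6]), (np.int32(68), [323.9, 180.6], [316, 176, 19, 11])] [(np.int32(30), [270.9, 208.7], [269, 201, 5, 16])]
```

View pics/scene7c.png

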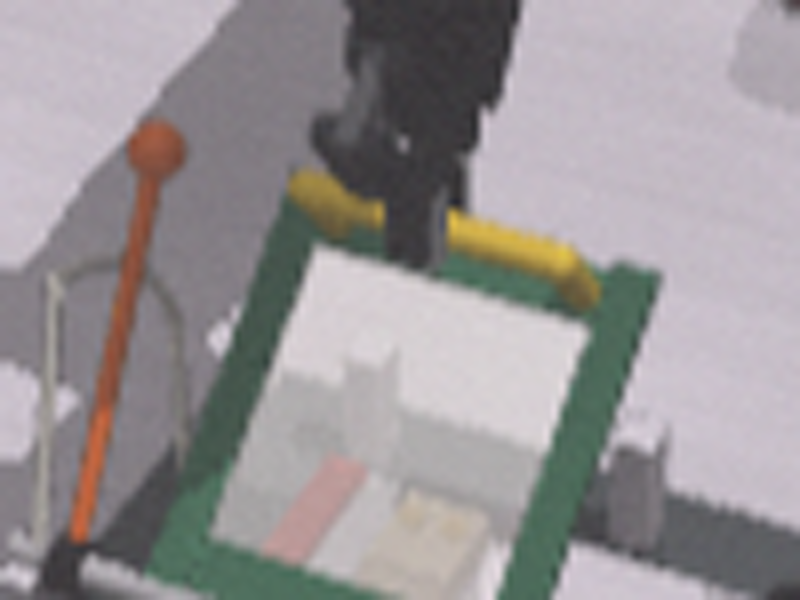

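View pics/top7c.png

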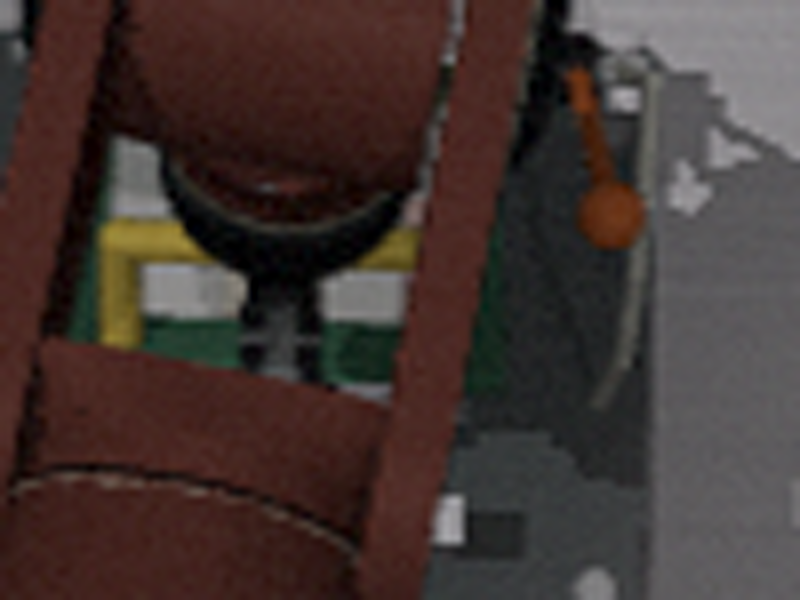

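```bash
cat >> h.py <<'E'
from scipy.optimize import brentq
RR=np.hypot(.155,.045); A0=np.arctan2(.045,.155)
def ang(cam,u):
    o,d=ray(cam,u); 
    of=F(o); df=F(o+d)-of
    # cylinder about (x=.085,z=.074)
    ox,oz=of[0]-.085,of[2]-.074; a=df[0]**2+df[2]**2; b=ox*df[0]+oz*df[2]; c=ox*ox+oz*oz-RR**2
    D=b*b-a*c
    if D<0: return np.nan,np.nan
    s=(-b-np.sqrt(D))/a; P=of+df*s
    return np.arctan2(P[2]-.074,.085-P[0])-A0,P[1]
def barang(cam,f,roi,lo=(20,110,50),hi=(36,255,255)):
    m=mask(f,lo,hi,roi); out=[]
    for x in range(roi[0],roi[2]):
        r=np.where(m[:,x])[0]
        if 2<=len(r)<=7: out.append((x,r.mean(),len(r))+ang(cam,(x,r.mean())))
    return np.array(out)
E
python3 - <<'E'
from h import *
T=imaging.camera_info("top");S=imaging.camera_info("scene")
ld=lambda n:cv2.imread(f"pics/{n}.png")[:,:,::-1].copy()
np.set_printoptions(suppress=True,precision=3)
print('ball top',ang(T,(361.1,176.2)),'scene',ang(S,(260+(157+.5)/8-.5,150+(148+.5)/8-.5)),'(118,53)',ang(S,(250+118.5/4-.5,155+53.5/4-.5)))
a=barang(T,ld('top0'),(302,200,336,215)); print('shut top',a[:,3].mean(),a[[0,-1]])
a=barang(S,ld('scene0'),(309,180,336,200)); print('shut scene',a)
a=barang(T,ld('top7'),(302,170,340,186)); print('now top',a)
a=barang(S,ld('scene7'),(297,168,332,186)); print('now scene',a)
E
```

```text
ball top (np.float64(0.7524728218502121), np.float64(-0.1827703528353158)) scene (np.float64(0.7577318081514097), np.float64(-0.18052966369943668)) (118,53) (np.float64(0.742474720813914), np.float64(-0.18201642116359473))
shut top 0.014927107620651485 [[302.    208.      5.      0.003  -0.033]
 [335.    209.5     6.     -0.013  -0.123]]
shut scene [[309.    186.667   6.      1.16   -0.054]
 [310.    184.5     4.      1.09   -0.056]
 [311.    185.      3.      1.096  -0.053]
 [312.    185.      3.      1.087  -0.051]
 [313.    185.5     4.      1.093  -0.047]
 [314.    186.      3.      1.099  -0.044]
 [315.    186.      3.      1.09   -0.042]
 [316.    186.5     4.      1.096  -0.038]
 [317.    186.5     4.      1.087  -0.036]
 [318.    187.      3.      1.093  -0.033]
 [319.    187.5     4.      1.099  -0.029]
 [320.    187.5     4.      1.09   -0.027]
 [321.    188.      3.      1.096  -0.023]
 [322.    188.      3.      1.087  -0.021]
 [323.    188.5     4.      1.093  -0.018]
 [324.    188.5     4.      1.084  -0.016]
 [325.    189.      3.      1.09   -0.012]
 [326.    189.5   
[... 1538 characters left out ...]
39  -0.092]
 [316.    178.      5.      0.664  -0.068]
 [317.    178.      5.      0.591  -0.069]
 [318.    178.5     4.      0.649  -0.062]
 [319.    179.5     4.      0.738  -0.054]
 [320.    179.5     4.      0.708  -0.053]
 [321.    179.5     4.      0.67   -0.052]
 [322.    180.5     4.      0.749  -0.044]
 [323.    180.5     4.      0.721  -0.043]
 [324.    180.5     4.      0.687  -0.041]
 [325.    181.5     4.      0.759  -0.034]
 [326.    181.5     4.      0.733  -0.033]
 [327.    181.5     4.      0.702  -0.031]
 [328.    181.5     4.      0.663  -0.03 ]
 [329.    182.5     4.      0.744  -0.023]
 [330.    182.5     4.      0.716  -0.021]
 [331.    182.5     4.      0.681  -0.02 ]]
```

Top view gives bar angle about 0.656 against ball about 0.752 (the scene camera looks along the arc, so it says little). Raising by about 0.095.

Call:
{"method": "carry_out", "body": {
  "moves": [0,-0.3,0.4,0,0,0,-0.6,0.8,0,0,0,-0.8,1.2,0,0,0,-0.8,1.25,0,0,0,-0.8,1.25,0,0,0,-0.8,1.25,0,0]
}}

```text
time: 10.98
tool_pos: [0.5821, -0.0241, 0.2098]
tool_rot: [-0.495, -0.501, -0.499, 0.505]
contact_force: [-14.3, -0.4, 6.5]
gripper_width: 0.137
```

```bash
python3 - <<'E'
from h import *
rep(); np.set_printoptions(suppress=True,precision=3)
T=imaging.camera_info("top")
for n in ("top","scene","wrist"):
    f=imaging.grab_frame(n); cv2.imwrite(f"pics/{n}8.png",f[:,:,::-1])
    if n=="wrist": print(proj(imaging.camera_info(n),W(-.0,-.185,.213))); continue
    x0,y0,x1,y1=(285,150,385,225) if n=="top" else (260,150,360,225)
    cv2.imwrite(f"pics/{n}8c.png",cv2.resize(f[y0:y1,x0:x1,::-1],None,fx=8,fy=8,interpolation=cv2.INTER_CUBIC))
    if n=="top":
        print(blobs(mask(f,(5,150,80),(14,255,255),(350,150,385,200))),ang(T,(361,176.2)))
        print(barang(T,f,(296,160,345,186)))
E
```

```text
t 10.98 fix [ 0.0021 -0.0778  0.2098] down [-0.007 -0.    -1.   ] force [-14.3  -0.4   6.5] w 0.137 tw [-0.0, 3.141] j6 [-0.17 -0.02  1.74 -0.    1.43 -0.16]
[(np.int32(43), [361.2, 176.3], [358, 173, 7, 8])] (np.float64(0.7524166934999141), np.float64(-0.1825175235930824))
[[302.    175.833   6.      0.725  -0.033]
 [303.    174.      5.      0.756  -0.036]
 [304.    174.      5.      0.757  -0.038]
 [305.    174.      5.      0.757  -0.041]
 [306.    174.      5.      0.758  -0.043]
 [307.    174.      5.      0.758  -0.046]
 [308.    174.      5.      0.759  -0.048]
 [309.    175.      3.      0.743  -0.051]
 [310.    175.5     2.      0.735  -0.053]
 [330.    176.5     2.      0.73   -0.104]
 [331.    176.      3.      0.739  -0.107]
 [332.    175.5     4.      0.748  -0.109]
 [333.    175.5     4.      0.748  -0.112]
 [334.    175.      5.      0.757  -0.114]
 [335.    175.      5.      0.758  -0.117]
 [336.    175.      5.      0.758  -0.119]
 [337.    174.      3.      0.775  -0.122]]
[316.245 459.265]
```

View pics/top8c.png

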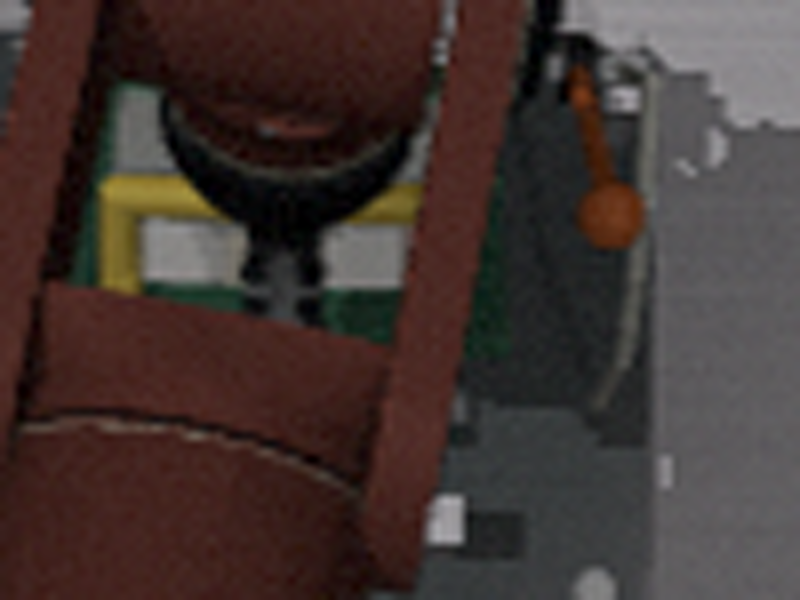

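View pics/scene8c.png

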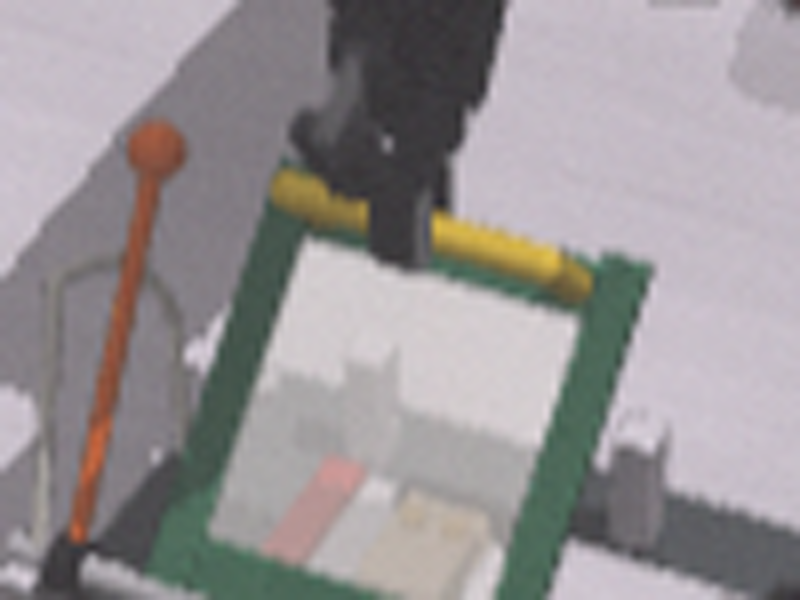

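View pics/wrist8.png

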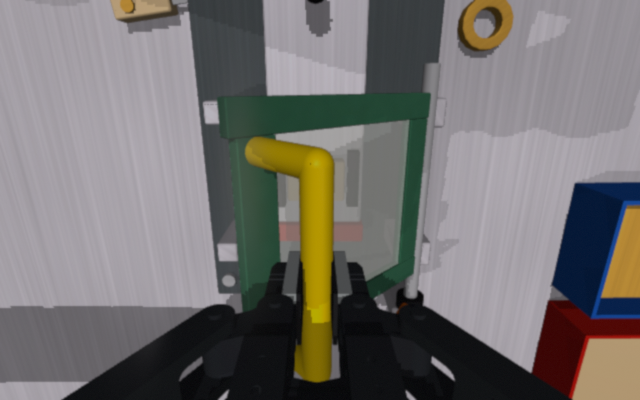

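Call:
{"method": "carry_out", "body": {
  "moves": [0,0.05,-0.08,0,0,0,0.05,-0.08,0,0,0,0.05,-0.08,0,0,0,0.05,-0.08,0,0,0,0.05,-0.08,0,0,0,0.05,-0.08,0,0]
}}

```text
time: 11.63
tool_pos: [0.5814, -0.0241, 0.2093]
tool_rot: [-0.496, -0.501, -0.499, 0.505]
contact_force: [-13.5, -0.0, 7.9]
gripper_width: 0.135
```

```bash
python3 - <<'E'
from h import *
rep(); np.set_printoptions(suppress=True,precision=3)
T=imaging.camera_info("top"); S=imaging.camera_info("scene")
f=imaging.grab_frame("top"); cv2.imwrite("pics/top9.png",f[:,:,::-1])
print(blobs(mask(f,(5,150,80),(14,255,255),(350,150,385,200))))
a=barang(T,f,(303,160,337,186)); print(a[a[:,2]>=4][:,[0,1,3]])
# subpixel: yellow-weighted (R-B) centroid per column
g=f.astype(float); w=np.clip((g[:,:,0]+g[:,:,1])/2-g[:,:,2]-15,0,None)
for x in (304,305,306,307,334,335,336):
    r=np.arange(168,183); v=w[r,x]; y=(r*v).sum()/v.sum(); print(x,round(y,2),round(ang(T,(x,y))[0],4))
s=imaging.grab_frame("scene"); cv2.imwrite("pics/scene9.png",s[:,:,::-1]); cv2.imwrite("pics/scene9c.png",cv2.resize(s[140:300,240:440,::-1],None,fx=4,fy=4,interpolation=cv2.INTER_CUBIC))
roi=(370,210,400,250); k=blobs(mask(s,(0,100,40),(6,255,255),(345,210,370,250))|mask(s,(170,100,40),(180,255,255),(345,210,370,250)),2); print('band',k)
rep()
E
```

```text
t 11.63 fix [ 0.0015 -0.0778  0.2093] down [-0.006 -0.    -1.   ] force [-13.5  -0.    7.9] w 0.135 tw [-0.0, 3.141] j6 [-0.17 -0.02  1.74 -0.    1.43 -0.16]
[(np.int32(7), [357.4, 161.3], [357, 160, 2, 4]), (np.int32(43), [361.3, 176.4], [358, 173, 7, 8])]
[[303.    174.      0.756]
 [304.    174.      0.757]
 [305.    174.5     0.749]
 [306.    174.5     0.75 ]
 [307.    174.      0.758]
 [308.    175.      0.742]
 [309.    175.5     0.735]
 [333.    175.5     0.748]
 [334.    175.5     0.749]
 [335.    175.5     0.749]
 [336.    175.      0.758]]
304 174.15 0.7542
305 174.27 0.7528
306 174.25 0.7536
307 174.31 0.7532
334 175.36 0.7511
335 175.28 0.7529
336 175.34 0.7525
band []
t 11.73 fix [ 0.001 -0.078  0.209] down [-0.006 -0.    -1.   ] force [-12.8   0.5   8.7] w 0.137 tw [-0.0, 3.141] j6 [-0.17 -0.02  1.74 -0.    1.43 -0.16]
```

View pics/scene9c.png

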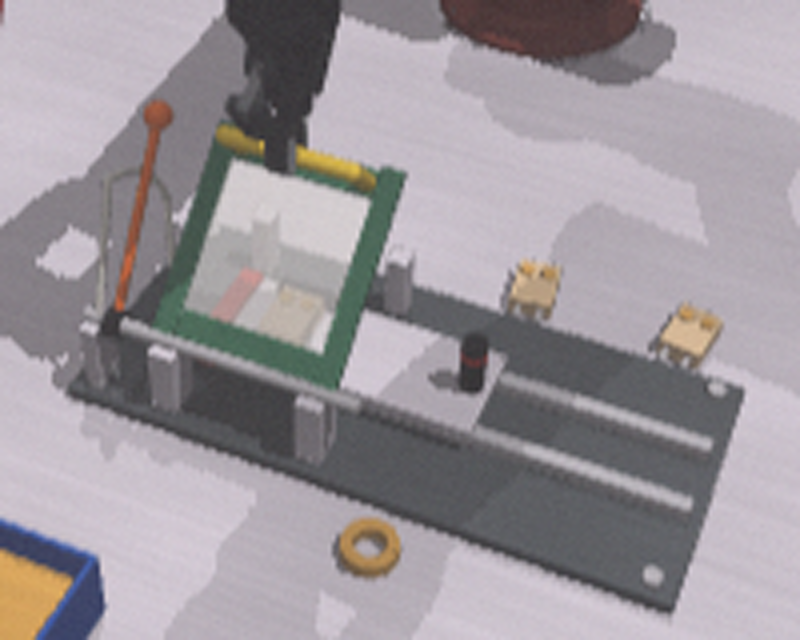

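Call:
{"method": "carry_out", "body": {
  "moves": [0,0,0,0,0,0,0,0,0,0,0,0,0,0,0,0,0,0,0,0,0,0,0,0,0,0,0,0,0,0,0,0,0,0,0,0,0,0,0,0]
}}

```text
time: 12.4
tool_pos: [0.5815, -0.0241, 0.2094]
tool_rot: [-0.496, -0.501, -0.499, 0.505]
contact_force: [-13.8, 0.0, 7.8]
gripper_width: 0.138
```

```bash
python3 - <<'E'
from h import *
rep(); T=imaging.camera_info("top"); S=imaging.camera_info("scene")
for y in (.07,.08): print(y,proj(S,W(0,y,.062)),proj(S,W(0,y,.069)))
f=imaging.grab_frame("top"); m=mask(f,(5,150,80),(14,255,255),(350,168,385,200)); b=blobs(m); print(b,ang(T,b[0][1]))
g=f.astype(float); w=np.clip((g[:,:,0]+g[:,:,1])/2-g[:,:,2]-15,0,None)
print([round(ang(T,(x,(np.arange(168,183)*w[168:183,x]).sum()/w[168:183,x].sum()))[0],4) for x in (304,305,306,307,334,335,336)])
E
```

```text
t 12.4 fix [ 0.0015 -0.0778  0.2094] down [-0.006 -0.    -1.   ] force [-13.8   0.    7.8] w 0.138 tw [-0.0, 3.141] j6 [-0.17 -0.02  1.74 -0.    1.43 -0.16]
0.07 [356.66515335 229.23925126] [356.82463116 227.6188126 ]
0.08 [359.81802667 230.26706894] [359.99087037 228.64644756]
[(np.int32(43), [361.2, 176.3], [358, 173, 7, 8])] (np.float64(0.7508824885535992), np.float64(-0.18304074881544927))
[np.float64(0.754), np.float64(0.7528), np.float64(0.7535), np.float64(0.7532), np.float64(0.7506), np.float64(0.753), np.float64(0.7501)]
```

Alignment is steady (bar about 0.753, ball about 0.751). Before handing in, I check that the release didn't move the carriage.

```bash
python3 - <<'E'
from h import *
T=imaging.camera_info("top"); S=imaging.camera_info("scene")
ld=lambda n:cv2.imread(f"pics/{n}.png")[:,:,::-1].copy()
for n,roi in (("scene0",(380,225,400,255)),("scene6",(345,210,372,250)),("scene9",(345,210,372,250))):
    f=ld(n).astype(int); w=np.clip(f[:,:,0]-np.maximum(f[:,:,1],f[:,:,2])-15,0,None); x0,y0,x1,y1=roi; v=w[y0:y1,x0:x1]; yy,xx=np.mgrid[y0:y1,x0:x1]; u=((xx*v).sum()/v.sum(),(yy*v).sum()/v.sum()); print(n,np.round(u,2),[F(plane(S,u,z)).round(4).tolist() for z in (.062,.069)])
f=ld("top9"); cv2.imwrite("pics/t9c.png",cv2.resize(f[140:235,195:385,::-1],None,fx=4,fy=4))
f=ld("wrist4"); cv2.imwrite("pics/w4c.png",cv2.resize(f[90:290,290:530,::-1],None,fx=3,fy=3))
E
```

```text
scene0 [390.36 240.27] [[0.0002, 0.1742, 0.062], [0.0066, 0.1752, 0.069]]
scene6 [363.82 221.29] [[-0.0403, 0.0783, 0.062], [-0.0336, 0.0801, 0.069]]
scene9 [364.18 220.54] [[-0.0438, 0.0782, 0.062], [-0.037, 0.08, 0.069]]
```

View pics/w4c.png

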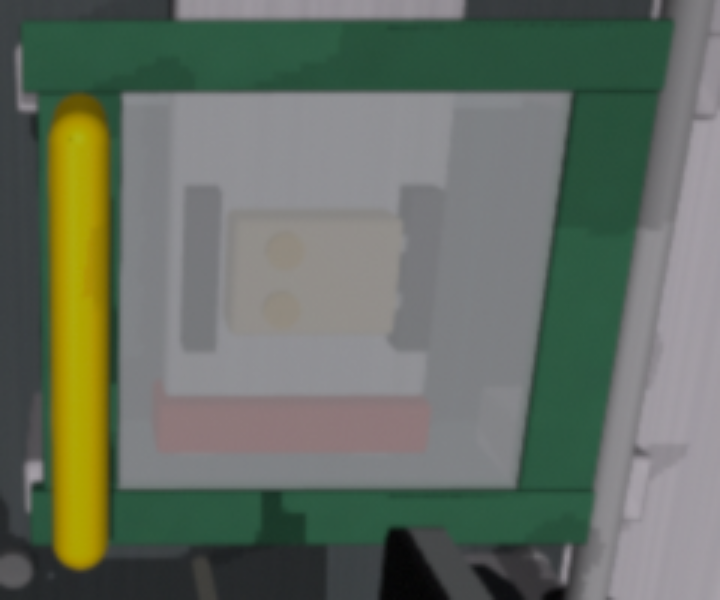

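View pics/t9c.png

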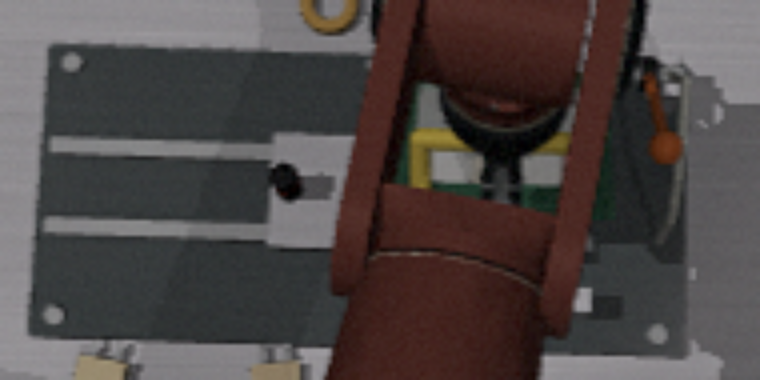

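After release the wrist crop shows the carriage plate touching the red stop with no gap. Knob travel in the images (about 96–99 mm) agrees with the arm's 98.7 mm. Handing in.

```bash
python3 - <<'E'
from plant import workorder
print(workorder.job_done())
from h import *
rep()
E
```

```text
the job is handed in; nothing more can be done
None
the job is handed in; nothing more can be done
```

The carriage is home against the red stop, and I handed in at about 12.5 s (limit 58 s) with the gripper still holding the guard at the pointer. The hand-in gives no verdict.

- **Carriage:** I gripped the knob and slid it 98.7 mm, until the force rose to 28 N with no further movement. After release, the wrist picture shows the carriage touching the stop with no gap.
- **Guard:** I lifted the bar along its arc with the tool vertical. In the top camera the bar is at about 0.753 rad and the ball at about 0.751 rad, and it held steady for 0.7 s before hand-in. The ball stayed at its starting place in the picture, so the pointer has not moved. The spares and the brass ring show no movement, but I did not check the other bench items individually.
- **Checks that disagreed or failed:**
  - Dead reckoning from the arm's pose put the bar about 0.01 rad higher than the top camera did.
  - The scene camera looks along the arc, so it could not confirm the angle.
  - The automatic red-band check of the knob in the scene view failed because other objects were in the mask. I read the knob and carriage edge from the pictures by eye instead, which gave 96–99 mm of travel.
  - Home contact put the fixture about 2 mm from my first fit, so I corrected the pose before gripping the bar.

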